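Find the hidden release notch of a dish box

ROBOT

A 6-joint arm with a two-finger parallel gripper is mounted at the origin on a cart in front of the work surface, level with it; the furniture and walls round the work are solid. World frame = base frame: x ahead of the robot, y to its left, z up, the work surface at z = 0. Lengths are in mm, angles in degrees, forces in N, time in s.
With the tool pointing down it reaches from about 250 to 725 mm from the base axis. Payload 9.7 kg.
Tool frame: the origin (TCP) lies between the finger pads, 19 mm behind the fingertips; this is the grasp point; z points along the fingers, y is the line along which they close (so a half turn about z gives the same grasp; the last joint's range is limited). The gripper opens to 85 mm and grips with 20 to 120 N. Pads are 22 mm wide; open, the fingers measure 114 mm over their backs; the gripper's body (76 mm by 85 mm) begins 54 mm behind the grasp point. The pads swing forward as they close: fully open they stand 13 mm farther back than shut.
Start: joints at [65.088, 4.979, 10.078, 95.1, 0, 90], TCP at [231.673, 498.823, 249.984] pointing down, gripper open.
Joint ranges: [-179.16, 179.16], [-48.56, 103.87], [-65.8, 70.77], [-126.05, 130.52], [-82.76, 87.17], [-180, 180]. Speed limits (degrees/s): [127.2, 127.2, 147.25, 180, 180, 180].

INTERFACE

Orientations are given as [roll, pitch, yaw] about the fixed x, y, z axes, in that order (R = Rz(yaw) Ry(pitch) Rx(roll)).
In Python, from plant import r gives the robot as it stands. Calls block until the motion is done:
- r.move_to(position, orientation): joint-space move of the TCP to a pose.
- r.servo_line(position, vel=150, orientation=None, max_force=None): straight line of the TCP; orientation=None keeps the orientation; vel is the mean speed in mm/s. With max_force (N) it stops when the force on the tool has changed by that much, and returns True; else False.
- r.move_j(angles): joint-space move.
- r.grip(opening, effort=None): opening from 0.0 (shut) to 1.0 (fully open); effort is the grip in N (None keeps the last); returns when the fingers have stopped.
- r.dwell(seconds).
- r.solve_ik(position, orientation): joint angles nearest the present ones, or None.
- r.get_obs(): the state.
- r.snapshot(name): name is "side" or "top"; returns the picture (384x512x3 uint8, blue, green, red); there is no depth.
- r.calibration(name): a dict with "K" (3x3 intrinsics, pixels), "xyz" and "orientation" of the camera in the world. Camera axes: x right, y up, looking along -z (the intrinsics and any distortion apply to the point x, -y, -z); pixel columns grow to the right and rows downward; lengths in mm; the calibration is good to about 2 mm. A picture is of the moment at which its call begins. calibration takes no time and is no camera call.
A pose or a line that the arm cannot do raises r.Unreachable and nothing moves.
- r.sign_off(): hands the job in; it is judged then, once.
Trained networks look in the newest picture that a camera, given by its name, has taken for a name from the list of things; names that differ only in an ending like _2 or _b are one class to them, and where a whole thing is asked for, a point or a joint stands for the part that bears it (a point fixed in the world has none). Each returns a list of dicts, best first, with "confidence" (0 to 1); they miss things now and then, are a little off and sometimes report something else, mostly with a low value. They report only what shows in the picture. A call takes as long as a camera call.
- r.spot_in(camera, name): "point" ([column, row] in pixels, amid what is visible of it).
The state is a dict: "time": time; "joint_positions": joint angles; "qd": joint speeds; "joint_torque": joint torques, N m; "position": TCP position; "tcp_rot": TCP orientation; "wrist_force": force on the tool from outside, world axes, zero at the start; "ft_torque": the same for the moment, N m; "gripper_width": opening from 0.0 (shut) to 1.0 (fully open); "grip_force": force on a finger pad.
Only numpy, scipy, OpenCV 4.12 (cv2) and the standard library are available. Lean on these libraries where they do the work, as an engineer would, in place of code of your own. Each camera call takes 0.05 s, during which the arm holds its last target. There are 200 camera calls.

TASK

Pop open the clear cover of the dish box by its hidden release, with the fingertips only. Touch the black front ledge at its green-dot end, slide along it towards the red-dot end, keeping contact, until the fingertips drop into the notch, then press the pad in the notch all the way down so that the cover rises and stays up, and move clear. Do not touch the cover, and leave the loose things around where they are.

Things in the scene. Friction and masses are not known exactly. Their poses are not given: they have to be found in the camera images.
- dish_box: grey and white culture-dish box, 180 mm deep (x), 380 mm wide (y), fixed to the worktop. Origin: centre of its underside; x points to its back, y along its width, z up. A black ledge runs along its front edge. In front of and behind the ledge the box is lower (45 mm high); behind the ledge lies a 17 mm wide gutter, then a wall 66 mm high at x -36 mm
- ledge_mid (a point): middle of the black ledge's top (box x -71, y 0, z 65 mm; axes as the box's). The ledge is level, 36 mm deep, open for 220 mm (y -110 to +110 mm) between two white end housings 74 mm high. The notch cuts through its whole depth, is 52 mm long and 6 mm deep down to the pad; its centre lies anywhere from y -35 to +35 mm, is not listed and hard to see, black in black
- start_mark: green dot, 16 mm across, 2 mm high, on top of the end housing at the end of the ledge where the sweep starts (left or right, it differs). Its origin lies on the ledge's centre line, 125 mm from ledge_mid, 15 mm beyond the ledge's open end and 9 mm above the ledge's top. The first 35 mm of the open ledge count as its green-dot end
- end_mark: red dot, same size, on the end housing at the other end of the ledge, placed likewise
- release_pad (a joint): how far the black pad that fills the notch (49 mm long, 6 mm below the ledge's top) is pressed down, m: 0 untouched, 0.009 fully down (15 mm below the ledge's top). It moves straight down, takes about 7 N to 12 N to press, has no return spring and stays where it is left
- cover: clear flat cover, 118 mm deep, 252 mm wide, over three dishes, lying level 70 mm above the worktop. Hinged at the back of the box (box x 84 mm, z 66 mm; origin at the hinge), it is linked to the pad and rises as the pad goes down, to 0.4 rad with the pad fully down. Its front edge, shut, is at box x -35 mm, 36 mm behind the ledge's centre line
- cover_front (a point): middle of the cover's front edge, 70 mm above the worktop when shut, about 114 mm when fully popped
- marker_red: white felt marker with red cap, 131 mm long, 18 mm thick, lying loose at the left before the box; leave it alone. Origin under its middle
- stopper: brown rubber stopper, 30 mm across, 28 mm tall, standing loose in front of the box; leave it alone. Origin under its middle
- match_box: small red and yellow box, 36x54x14 mm, lying loose in front of the box; leave it alone. Origin under its middle
- tape_roll: pale green roll of tape, 66 mm across, 19 mm tall, lying loose to the right of the box; leave it alone. Origin under its middle

How it is judged:
By the outcome, as a careful person would: the job done as asked, in the order asked, and still so for the second after the job is handed in, with the robot touching nothing.
It also fails if it takes over 58 s, if anything falls off the work surface, if the arm or the gripper's body presses on something with over 40 N, if the wrist force passes 120 N, or if a joint passes its speed limit or range.

## Working session

There is one attempt and no reset: what is moved stays moved. The work goes in short steps, each a Python script; the robot and the scene stay as the last script left them, time stands still between calls to the robot, and variables do not carry over. Pictures are saved under pics/ and viewed, at most 10 in all, crops included, and the job is handed in when it is done.

```bash
mkdir -p pics; ls; cat > h.py <<'E'
import numpy as np, cv2
from plant import r
from scipy.spatial.transform import Rotation as R
def cam(n):
    c=r.calibration(n); o=c["orientation"]
    return c, np.array(c["K"],float), np.array(c["xyz"],float), R.from_euler('xyz',o,degrees=True).as_matrix()
def ray(n,p):
    c,K,t,M=cam(n)
    d=np.linalg.inv(K)@np.array([p[0],p[1],1.0]); d=M@np.array([d[0],-d[1],-d[2]])
    return t,d/np.linalg.norm(d)
def proj(n,P):
    c,K,t,M=cam(n); q=M.T@(np.asarray(P,float)-t); q=K@np.array([q[0],-q[1],-q[2]]); return q[:2]/q[2]
def tri(obs):
    A=np.zeros((3,3));b=np.zeros(3)
    for n,p in obs:
        t,d=ray(n,p);Q=np.eye(3)-np.outer(d,d);A+=Q;b+=Q@t
    X=np.linalg.solve(A,b)
    return X,[np.round(proj(n,X)-p,1).tolist() for n,p in obs]
E
python3 - <<'E'
from h import *
for n in("side","top"):
    cv2.imwrite(f"pics/{n}0.png",r.snapshot(n)); print(n,r.calibration(n))
    for k in("start_mark","end_mark","ledge_mid","cover","dish_box","marker_red","stopper","match_box","tape_roll"):
        print(k,[(np.round(d["point"],1).tolist(),round(d["confidence"],2)) for d in r.spot_in(n,k)[:3]])
print(r.get_obs())
E
```

```text
pics
side {'K': array([[352.42636172,   0.        , 255.13879383],
       [  0.        , 352.42636172, 185.72828676],
       [  0.        ,   0.        ,   1.        ]]), 'xyz': array([ 181.32378579, -446.83190717,  822.20741218]), 'orientation': array([ 35.31877454,  -0.95327069, -43.05201529])}
start_mark []
end_mark []
ledge_mid [([264.1, 173.3], 0.58)]
cover [([262.6, 162.7], 0.65)]
dish_box [([266.0, 173.7], 0.93)]
marker_red [([142.3, 159.1], 0.62), ([232.7, 175.0], 0.39)]
stopper [([237.1, 252.4], 0.55)]
match_box [([209.5, 214.5], 0.66)]
tape_roll [([334.2, 312.3], 0.56)]
top {'K': array([[464.55471152,   0.        , 256.84638162],
       [  0.        , 464.55471152, 195.64990865],
       [  0.        ,   0.        ,   1.        ]]), 'xyz': array([ 301.57524737,  -69.92554412, 1354.73881812]), 'orientation': array([ 12.05258294,   0.26437157, -87.68870274])}
start_mark []
end_mark []
ledge_mid [([242.7, 184.5], 0.71)]
cover [([243.8, 177.8], 0.96), ([382.5, 233.3], 0.29)]
dish_box [([242.6, 183.3], 0.91)]
marker_red [([138.6, 250.2], 0.63), ([240.7, 249.7], 0.63)]
stopper [([294.2, 257.7], 0.58)]
match_box [([241.4, 251.3], 0.77)]
tape_roll [([380.9, 232.8], 0.73)]
{'time': 1.0, 'joint_positions': array([ 6.50897473e+01,  4.97678646e+00,  1.00774811e+01,  9.51006372e+01,
       -5.34187748e-04,  9.00018403e+01]), 'qd': array([-0.07610174, -0.06161489,  0.03365588, -0.07358334, -0.01819241,
        0.00672826]), 'joint_torque': array([-9.50434041e-04, -5.20109904e+01,  4.64866590e+01,  1.59352683e-03,
       -6.27439681e-05, -6.75373229e-06]), 'position': array([231.6532152 , 498.8144883 , 249.99786253]), 'tcp_rot': array([1.79999942e+02, 5.34185902e-04, 1.55087907e+02]), 'wrist_force': array([ 0.04616264, -0.01848149,  0.4520916 ]), 'ft_torque': array([ 0.04376651, -0.02369219,  0.04805968]), 'grip_force': 0.0, 'gripper_width': 0.9952632911355723}
```

View images.

```bash
python3 - <<'E'
import cv2,numpy as np
a=cv2.imread("pics/side0.png");b=cv2.imread("pics/top0.png")
cv2.imwrite("pics/c1.png",cv2.resize(a[80:330,110:430],None,fx=2.4,fy=2.4,interpolation=3))
cv2.imwrite("pics/c2.png",cv2.resize(b[130:290,110:430],None,fx=2.5,fy=2.5,interpolation=3))
E
```

```text
(no output)
```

View pics/c1.png

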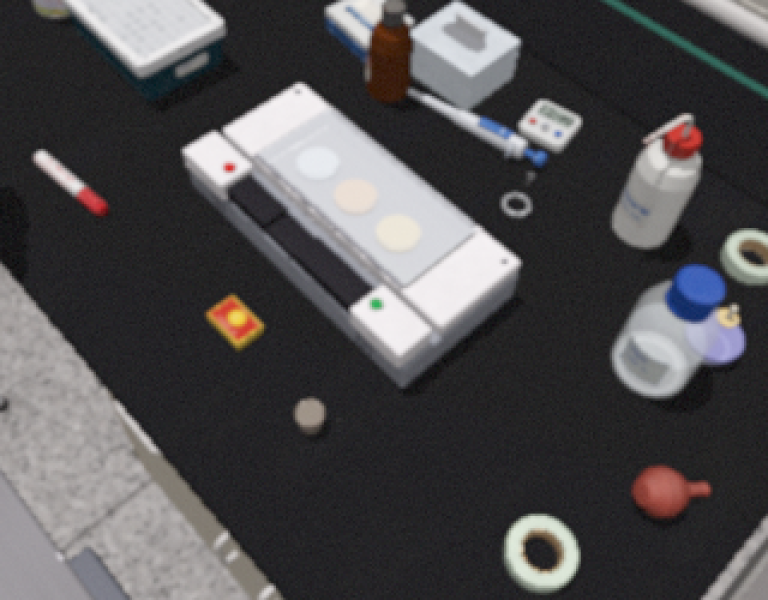

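View pics/c2.png

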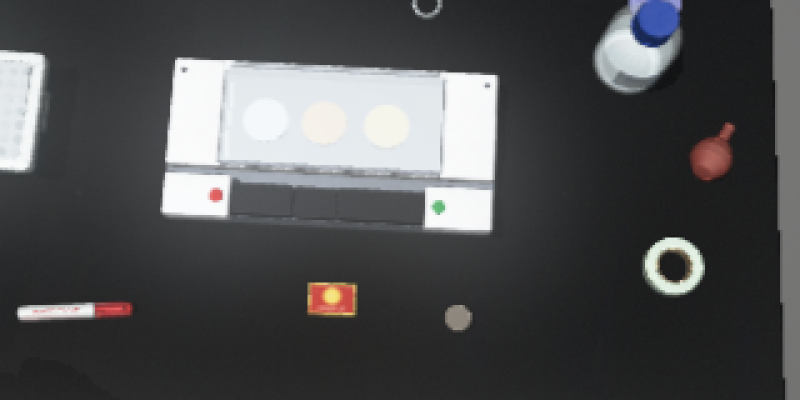

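```bash
python3 - <<'E'
from h import *
g={};rd={}
for n,gp,rp in(("side",(266.7,206.7),(205.4,149.6)),("top",(285.6,212.8),(196.4,208))):
    im=cv2.imread(f"pics/{n}0.png").astype(float)
    for D,p,ch in((g,gp,1),(rd,rp,2)):
        x,y=map(int,np.round(p)); w=im[y-5:y+6,x-5:x+6]
        s=w[...,ch]-np.delete(w,ch,2).max(2); s=np.clip(s-15,0,None)
        Y,X=np.mgrid[y-5:y+6,x-5:x+6]; D[n]=((s*X).sum()/s.sum(),(s*Y).sum()/s.sum())
G,e1=tri(g.items());Rd,e2=tri(rd.items())
print(g,rd);print("G",G,e1,"R",Rd,e2,np.linalg.norm(G-Rd))
def onz(n,p,z):
    t,d=ray(n,p);return t+d*(z-t[2])/d[2]
for n in g: print(n,onz(n,g[n],76),onz(n,rd[n],76))
u=(Rd-G);u[2]=0;u/=np.linalg.norm(u);M=(G+Rd)/2
print("yaw of box y",np.degrees(np.arctan2(u[1],u[0]))-90,"M",M)
# notch profile along ledge in both pictures
for n in g:
    im=cv2.cvtColor(cv2.imread(f"pics/{n}0.png"),cv2.COLOR_BGR2GRAY).astype(np.float32)
    v=np.array([-u[1],u[0],0])
    out=[]
    for s in range(-116,117,4):
        vals=[]
        for q in(-10,-5,0,5,10):
            p=proj(n,[*(M+s*u+q*v)[:2],M[2]-11]);vals.append(cv2.getRectSubPix(im,(1,1),tuple(map(float,p)))[0,0])
        out.append((s,int(np.mean(vals))))
    print(n,out)
for k,o in dict(marker=((142.3,159.1),(138.6,250.2)),stopper=((237.1,252.4),(294.2,257.7)),match=((209.5,214.5),(241.4,251.3))).items(): print(k,tri(list(zip(("side","top"),o))))
E
```

```text
{'side': (np.float64(266.24819277108435), np.float64(206.22048192771084)), 'top': (np.float64(285.0379746835443), np.float64(212.3187571921749))} {'side': (np.float64(205.1001326259947), np.float64(149.2791777188329)), 'top': (np.float64(195.8871701546861), np.float64(207.56369426751593))}
G [ 529.43729621 -133.44521864   75.87504611] [[0.1, -0.0], [-0.1, 0.1]] R [533.24472926 116.21816088  76.21589493] [[0.0, -0.0], [-0.0, 0.0]] 249.69264266464648
side [ 529.08972592 -133.35943217   76.        ] [533.29372665 116.40080687  76.        ]
top [ 529.68849973 -133.60315266   76.        ] [533.33506361 116.22648032  76.        ]
yaw of box y -0.8737081717052178 M [531.34101273  -8.61352888  76.04547052]
side [(-116, 199), (-112, 227), (-108, 211), (-104, 107), (-100, 46), (-96, 46), (-92, 47), (-88, 46), (-84, 45), (-80, 47), (-76, 46), (-72, 47), (-68, 46), (-64, 47), (-60, 46), (-56, 45), (-52, 46), (-48, 46), (-44, 46), (-40, 45), (-36, 46), (-32, 45), (-28, 45), (-24, 45), (-20, 45), (-16, 45), (-12, 48), (-8, 48), (-4, 48), (0, 47), (4, 48), (8, 48), (12, 46), (16, 46), (20, 46), (24
[... 440 characters left out ...]
), (-48, 79), (-44, 79), (-40, 79), (-36, 79), (-32, 79), (-28, 79), (-24, 79), (-20, 80), (-16, 80), (-12, 79), (-8, 79), (-4, 80), (0, 80), (4, 81), (8, 81), (12, 81), (16, 81), (20, 82), (24, 82), (28, 82), (32, 83), (36, 80), (40, 77), (44, 83), (48, 84), (52, 84), (56, 84), (60, 84), (64, 85), (68, 85), (72, 85), (76, 85), (80, 86), (84, 85), (88, 86), (92, 86), (96, 86), (100, 86), (104, 86), (108, 91), (112, 187), (116, 245)]
marker (array([415.14196515, 293.50055967, -28.26523375]), [[0.6, -0.2], [-0.2, 0.6]])
stopper (array([ 406.23414681, -164.16545338,   36.72731038]), [[0.7, -0.2], [-0.3, 0.6]])
match (array([427.81257602, -15.99210517,   1.92509426]), [[-1.9, 0.6], [0.8, -1.6]])
```

```bash
cat >> h.py <<'E'
G=np.array([529.44,-133.45]);Rd=np.array([533.24,116.22]);M=(G+Rd)/2;u=(Rd-G)/np.linalg.norm(Rd-G);v=np.array([u[1],-u[0]]) # v: box +x
YAW=np.degrees(np.arctan2(u[1],u[0]))-90; T=5.0
def pose(s,ztip,q=-3):   # tip centre at along-ledge s (green -, red +), depth q
    xy=M+s*u+(q-19*np.sin(np.radians(T)))*v
    return [*xy,ztip+19*np.cos(np.radians(T))]
def tip():
    o=r.get_obs();p=o["position"];d=p[:2]-M
    return round(float(d@u),1),round(float(d@v)+19*np.sin(np.radians(T)),1),round(float(p[2]-19*np.cos(np.radians(T))),2),np.round(o["wrist_force"],1).tolist(),round(o["time"],2)
E
python3 - <<'E'
from h import *
c=[]
for o in([180,-T,YAW],[180,T,YAW+180]):
    try:q=r.solve_ik(pose(-90,140),o)
    except Exception as e:q=None
    print(o,q)
    if q is not None:c.append((abs(q[5]-90),o))
o=min(c,key=lambda a:a[0])[1]
open("ori.txt","w").write(repr(o))
r.grip(0.0,60)
r.move_to(pose(-90,140),o);print(tip(),r.get_obs()["gripper_width"],r.get_obs()["tcp_rot"])
r.servo_line(pose(-90,85),vel=100);print(tip())
for n in("top","side"):cv2.imwrite(f"pics/{n}1.png",r.snapshot(n))
a=cv2.imread("pics/side1.png")[110:270,160:360];b=cv2.imread("pics/top1.png")[130:290,140:340]
cv2.imwrite("pics/c3.png",cv2.resize(np.hstack([a,b]),None,fx=2,fy=2,interpolation=2))
E
```

```text
[180, -5.0, np.float64(-0.8719796230366939)] [-11.06382588  -2.82263531  -8.08205705  79.81908368   0.88363592
 169.84612837]
[180, 5.0, np.float64(179.12802037696332)] [-11.06382588  -2.82263531  -8.08205705  79.81908368   0.88363592
 -10.15387163]
(-89.4, np.float64(-2.8), 140.13, [-0.8, 1.1, -0.0], 4.16) 0.004941208362238848 [-179.99719077   -5.01147791   -0.78698619]
(-90.0, np.float64(-2.8), 85.45, [0.0, -0.4, 0.6], 4.86)
```

View pics/c3.png

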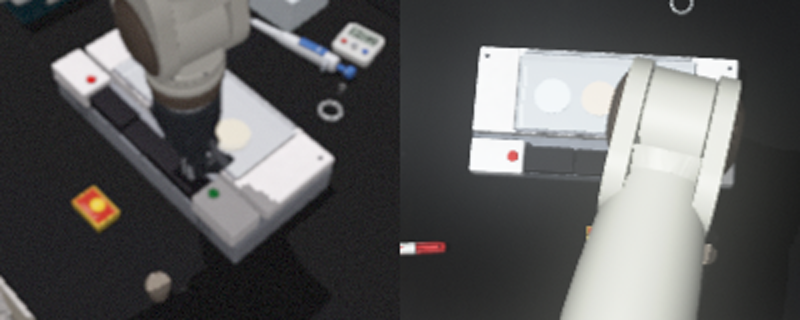

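The fingertips stand over the ledge's black strip just left of the green dot (crop 214,193), and nothing is touched yet. Next I'll make contact.

```bash
python3 - <<'E'
from h import *
r.servo_line(pose(-90,71),vel=60)
f0=r.get_obs()["wrist_force"];print(tip())
hit=r.servo_line(pose(-90,60),vel=12,max_force=3);print(hit,tip())
r.dwell(.3);print(tip())
E
```

```text
(-89.9, np.float64(-3.3), 70.4, [0.9, -0.4, 0.4], 5.34)
True (-90.0, np.float64(-2.9), 65.31, [-0.4, -0.8, 4.2], 5.92)
(-90.0, np.float64(-2.9), 65.25, [-0.8, -0.0, 4.9], 6.22)
```

```bash
cat >> h.py <<'E'
def fz(n=4):
    a=[]
    for _ in range(n): a.append(r.get_obs()["wrist_force"][2]); r.dwell(.02)
    return float(np.mean(a))
E
python3 - <<'E'
from h import *
z=tip()[2]
k0=fz();zc=z
for _ in range(2):
    r.servo_line(pose(-90,zc-.4),vel=5);zc-=.4;print("k",zc,round(fz(),1),tip())
    if fz()>7:break
s=-90;drop=False
while s<40 and not drop:
    s+=6 if s<-20 else 3
    hit=r.servo_line(pose(s,zc),vel=30,max_force=12)
    f=fz();t=tip();print(round(zc,2),round(f,1),hit,t)
    if hit:print("HIT");break
    if f<1.5:
        z0=t[2];h=r.servo_line(pose(s,zc-8),vel=20,max_force=3);t=tip();zc=t[2]
        print("probe",h,t); drop=z0-t[2]>3
    else: zc+=np.clip((f-6)*.05,-.3,.3)
print(drop)
E
```

```text
k 64.85 5.5 (-90.0, np.float64(-2.8), 65.3, [-2.2, 0.0, 4.7], 6.6)
k 64.44999999999999 8.2 (-90.0, np.float64(-2.9), 65.24, [-3.5, 1.3, 7.8], 6.98)
64.45 6.4 False (-84.4, np.float64(-2.4), 65.23, [-0.9, -1.7, 6.4], 7.47)
64.47 6.4 False (-78.4, np.float64(-2.4), 65.24, [0.2, -2.1, 6.7], 7.88)
64.49 5.8 False (-72.4, np.float64(-2.3), 65.28, [-0.9, -2.1, 5.8], 8.3)
64.48 6.5 False (-66.4, np.float64(-2.3), 65.27, [-1.0, -1.3, 5.7], 8.72)
64.5 5.6 False (-60.4, np.float64(-2.3), 65.27, [-0.6, -1.5, 5.5], 9.13)
64.48 6.5 False (-54.4, np.float64(-2.3), 65.25, [-0.2, -0.6, 5.5], 9.55)
64.51 5.8 False (-48.3, np.float64(-2.4), 65.25, [-0.9, -1.7, 6.9], 9.97)
64.5 6.3 False (-42.3, np.float64(-2.4), 65.25, [-0.4, -1.7, 6.4], 10.38)
64.51 5.8 False (-36.3, np.float64(-2.3), 65.29, [-0.4, -2.0, 6.3], 10.8)
64.5 6.3 False (-30.3, np.float64(-2.3), 65.25, [-0.6, -2.1, 6.2], 11.22)
64.52 5.8 False (-24.3, np.float64(-2.4), 65.24, [0.1, -1.7, 5.0], 11.63)
64.51 6.0 False (-18.3, np.float64(-2.4), 65.26, [0.2, -2.1, 6.2], 12.05)
64.51 6.1 False (-15.4, np.float64(-2.4), 65.23, [-0.2, -2.0, 5.9], 12.37)
64.52 6.0 False (-12.4, np.float64(-2.4), 65.19, [0.9, -1.8, 5.9], 12.68)
64.51 5.6 False (-9.3, np.float64(-2.5), 65.06, [0.4, -2.0, 6.0], 13.0)
64.49 4.7 False (-6.1, np.float64(-2.7), 64.79, [1.4, -2.6, 5.7], 13.32)
64.43 0.0 False (-2.8, np.float64(-3.4), 63.81, [0.1, 0.0, -0.5], 13.63)
probe True (-3.0, np.float64(-2.9), 58.64, [1.0, 0.1, 1.1], 13.97)
True
```

```bash
python3 - <<'E'
from h import *
print(r.servo_line(pose(7,58.5),vel=30,max_force=10),tip())
for zt in(54,50,46,44):
    h=r.servo_line(pose(7,zt),vel=15,max_force=30);t=tip();print(zt,h,round(fz(),1),t)
    if h or fz()>28:break
r.dwell(.3);print(tip())
cv2.imwrite("pics/side2.png",r.snapshot("side"));
r.servo_line(pose(7,95,-5),vel=60);print(tip())
r.servo_line(pose(7,170,-40),vel=100)
p=r.get_obs()["position"]; r.servo_line([p[0]-160,p[1],p[2]+60],vel=150);r.dwell(.3);print(tip())
for n in("top","side"):cv2.imwrite(f"pics/{n}3.png",r.snapshot(n))
a=cv2.imread("pics/side3.png")[90:270,110:360];b=cv2.imread("pics/top3.png")[115:295,130:380]
cv2.imwrite("pics/c4.png",cv2.resize(np.hstack([a,b]),None,fx=1.6,fy=1.6,interpolation=2))
E
```

```text
Traceback (most recent call last):
plant.Unreachable: the arm cannot follow that straight line within its joint ranges
```

```bash
python3 - <<'E'
from h import *
print(np.round(r.get_obs()["joint_positions"],1))
O=[180,-T,YAW+5]
print(r.servo_line(pose(7,58.5),vel=20,orientation=O,max_force=10),tip(),np.round(r.get_obs()["joint_positions"],1))
for zt in(54,50,46,44):
    h=r.servo_line(pose(7,zt),vel=15,max_force=30);t=tip();print(zt,h,round(fz(),1),t)
    if h or fz()>28:break
r.dwell(.3);print(tip())
cv2.imwrite("pics/side2.png",r.snapshot("side"));
r.servo_line(pose(7,95,-5),vel=60);print(tip())
r.servo_line(pose(7,170,-40),vel=100)
p=r.get_obs()["position"]; r.servo_line([p[0]-130,p[1],p[2]+60],vel=150);r.dwell(.3);print(tip())
for n in("top","side"):cv2.imwrite(f"pics/{n}3.png",r.snapshot(n))
a=cv2.imread("pics/side3.png")[90:270,110:360];b=cv2.imread("pics/top3.png")[115:295,130:380]
cv2.imwrite("pics/c4.png",cv2.resize(np.hstack([a,b]),None,fx=1.6,fy=1.6,interpolation=2))
E
```

```text
[ -1.3  -2.8 -17.1  70.8   0.  179.6]
False (7.3, np.float64(-3.0), 58.52, [-0.6, 0.6, 2.3], 14.62) [ -0.4  -2.8 -17.1  70.7   0.4 175.5]
54 False 3.9 (7.2, np.float64(-3.0), 54.16, [-0.7, 1.9, 3.9], 15.07)
50 False 5.7 (7.2, np.float64(-2.9), 50.22, [-2.0, 1.4, 5.7], 15.62)
46 True 9.0 (7.2, np.float64(-2.9), 50.15, [-4.0, 0.3, 8.4], 16.01)
(7.2, np.float64(-2.9), 50.13, [-4.2, 0.4, 9.4], 16.38)
(7.0, np.float64(-5.2), 94.64, [0.1, 0.2, 0.3], 17.33)
(5.0, np.float64(-169.9), 229.01, [0.5, 0.0, 0.8], 19.71)
```

View pics/c4.png

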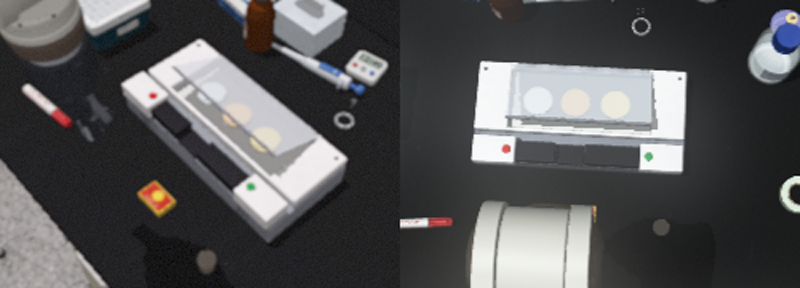

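The cover is up: in the side view its raised front edge casts a shadow at about crop (180-290, 70-150). The notch is open at about (190,140), and the loose things haven't moved. The fingertips went 15.1 mm below the ledge's top onto a hard stop, so the pad is fully down.

```bash
python3 -c "
from plant import r
print(r.sign_off())"
```

```text
the job is handed in; nothing more can be done
None
```

I handed the job in with the pad pressed all the way down (hard stop 15.1 mm below the ledge's top), the cover up, the loose things where they were and the arm clear, about 20 s into the 58 s limit.

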